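Lock the loose pantry caddy

ROBOT

A 6-joint arm with a two-finger parallel gripper is mounted at the origin on the work surface. World frame = base frame: x ahead of the robot, y to its left, z up, the work surface at z = 0. Lengths are in m, angles in rad, forces in N, time in s.
With the tool pointing down it reaches from about 0.35 to 0.775 m from the base axis. Payload 5.5 kg.
Tool frame: the origin (TCP) lies midway between the tips of the shut fingers; the grasp point (between the pads) lies 19 mm behind it; z points along the fingers, y is the line along which they close (so a half turn about z gives the same grasp; the last joint's range is limited). The gripper opens to 85 mm and grips with 20 to 120 N. Pads are 22 mm wide; open, the fingers measure 114 mm over their backs; the gripper's body (76 mm by 85 mm) begins 54 mm behind the grasp point. The pads swing forward as they close: fully open they stand 13 mm farther back than shut.
Start: joints at [1.075, 0.313, 0.046, 1.304, 0, 1.431], TCP at [0.2, 0.539, 0.231] pointing down, gripper open.
Joint ranges: [-2.76, 2.76], [-0.86, 1.69], [-1.03, 1.26], [-2.2, 2.34], [-1.47, 1.5], [-3.14, 3.14]. Speed limits (rad/s): [2.57, 2.57, 3.14, 3.14, 3.14, 3.14].

INTERFACE

Orientations are given as a unit quaternion [x, y, z, w].
In Python, from cell import telemetry, vision, r gives the robot as it stands. The module is installed in compiled form; this text tells all that it offers.
- The arm moves only by the tool servo_tool, never from a script. Its argument "increments" is a list of rows, each a list of 3 entries, a list of its own where there are three numbers: the opening, from -1 (shut) to 1 (fully open), then the shift along the tool's x, y, z in mm, then the turn about the tool's z in rad. In form: [[jaw, [dx, dy, dz], spin], ...]. A call has 1 to 5 rows; each row shifts and turns the commanded pose from where the row before left it, along the tool's axes as they then stand; what a row does not reach is not made up. A row lasts 1/12 s, in which the tool goes at most 41.7 mm and 7.16 degrees, less where a joint would pass 70% of its speed; a pose out of reach is approached as far as the arm can. A call is refused whole if a number of a shift passes 41.7 or a number of a turn 0.125, either way. A call with a gripper value outside its range is refused whole. The fingers move at their own pace and stop on an object; the grip force is fixed at half the most. Time passes only in rows, so rows that do not move let the fingers close. It gives the time, the measured TCP pose, the force, the opening and the grip force at its end, in the units of the state.
- telemetry.observe(): the state, without advancing time (a new reading comes with each control period).
- vision.capture(name): name is "side" or "top" or "wrist"; returns the picture (480x640x3 uint8, red, green, blue); there is no depth.
- vision.get_calibration(name): a dict with "mtx" (3x3 intrinsics, pixels), "rvec" (rotation vector, rad) and "tvec" (3), from world to camera coordinates, as OpenCV has them; the wrist camera has in their place "tool_from_camera" (4x4, takes a point from camera to tool coordinates, whose origin is the TCP and whose axes are the flange's). Camera axes: x right, y down, z forward; pixel columns grow to the right and rows downward; lengths in m; the calibration is good to about 2 mm. The wrist camera is an equidistant fisheye: a pixel r from the principal point sees the ray r / f radians off the axis. A picture is of the moment at which its call begins: read the wrist's pose just before it. get_calibration takes no time and is no camera call.
- r.job_done(): hands the job in; it is judged then, once.
The state is a dict: "clock": time; "joint_pos": joint angles; "dq": joint speeds; "tau": joint torques, N m; "eef_pos": TCP position; "eef_rot": TCP orientation; "ft_force": force on the tool from outside, world axes, zero at the start; "torque": the same for the moment, N m; "opening": opening from 0.0 (shut) to 1.0 (fully open); "finger_force": force on a finger pad.
Only numpy, scipy, OpenCV 4.12 (cv2) and the standard library are available. Lean on these libraries where they do the work, as an engineer would, in place of code of your own. Each camera call takes 0.05 s, during which the arm holds its last target. There are 200 camera calls.

TASK

Two bamboo caddies stand on the pantry counter, each made of two trays joined by a steel cam latch. One is already drawn tight; on the other there is still a gap between the two trays. Turn the latch of the gapped one a quarter turn clockwise (seen from above), all the way to its stop, so that its trays are drawn tight together, leave the other caddy locked, and let go.

Things in the scene. Friction and masses are not known exactly. Their poses are not given: they have to be found in the camera images.
- latch1_grip (a point): Wing of the open latch, on the caddy with the gap: an upright steel bar 56 mm long, 14 thick, 40 tall, on a round hub, turning about the vertical. The point is on the axis, 17 mm below the wing's top, 113 above the counter; hub and pin reach to 27 mm below it, the can in the far tray (about 135 mm off) to 10 mm below. It turns with the wing: y along the wing, x across its thickness, z up.
- latch1 (a joint): Angle of that latch: 0 open (wing along the seam between the trays), 1.5 rad at its stop, locked (wing across the seam, a curved hook round the steel pin of the other tray). It grows clockwise seen from above, starts between 0 and 0.15, needs about 0.25 N m and stays where it is left.
- tray1 (a joint): How far the far tray (the one on the side away from the robot) of that caddy has been drawn in by the latch: 0 m with the 14 mm gap open, 0.014 m when the trays meet. It moves in step with the latch angle; the stiff cam holds it against pushing.
- latch2 (a joint): Angle of the latch on the other caddy, same make and size (each caddy about 310 x 150 mm and 75 mm high, latch in its middle on top), already locked: 1.5 rad at its stop. It is to stay locked.

How it is judged:
At the end, for the whole second after the job is handed in: The open latch has been turned to within 10 degrees of its stop (above 1.32 rad), the gap between its trays is under 2 mm, and the other latch is still within 10 degrees of its stop (value of joint each of latch1, latch2 above 1.32 rad and value of joint tray1 above 0.012 m); the robot touches nothing.
It fails at once if the latch that was already locked is turned back by more than 15 degrees (value of joint latch2 below 1.24 rad).
It also fails if it takes over 35 s, if anything falls off the work surface, if the arm or the gripper's body presses on something with over 40 N, if the wrist force passes 120 N, or if a joint passes its speed limit or range.

## Working session

There is one attempt and no reset: what is moved stays moved. The work goes in short steps, Python scripts to look and compute and a tool call to move; the robot and the scene stay as the last step left them, time stands still between calls to the robot, and variables do not carry over. Pictures are saved under pics/ and viewed, at most 10 in all, crops included, and the job is handed in when it is done.

Besides the shell and the picture viewer there is one more tool, called by a JSON object that holds its "method" and its "body", one argument or row to a line. servo_tool: Moves the arm, as the interface text tells. Its arguments: {"type":"object","properties":{"increments":{"type":"array","items":{"type":"array"}}},"required":["increments"]}

```bash
mkdir -p pics; python3 - <<'E'
from cell import telemetry, vision, r
import cv2
s=telemetry.observe(); print(s['clock'],s['eef_pos'],s['eef_rot'],s['opening'])
for n in ['top','side']:
    im=vision.capture(n); cv2.imwrite(f'pics/{n}0.png',im[:,:,::-1]); c=vision.get_calibration(n); print(n,c)
print(vision.get_calibration('wrist'))
E
```

```text
0.0 [0.20006126 0.53852021 0.2304037 ] [ 1.76950009e-01  9.84219409e-01 -8.77208971e-04 -2.82304441e-04] 0.9976114012064663
top {'mtx': array([[435.69664975,   0.        , 323.97380898],
       [  0.        , 435.69664975, 235.33507325],
       [  0.        ,   0.        ,   1.        ]]), 'rvec': array([ 2.18819015, -2.18501565,  0.09976786]), 'tvec': array([0.00324007, 0.57537878, 0.7433823 ])}
side {'mtx': array([[474.20396503,   0.        , 321.29803598],
       [  0.        , 474.20396503, 241.35896186],
       [  0.        ,   0.        ,   1.        ]]), 'rvec': array([ 0.43868054, -2.75595547,  1.19046788]), 'tvec': array([0.54525975, 0.20949381, 0.72856388])}
{'mtx': array([[371.64829954,   0.        , 319.93373076],
       [  0.        , 371.64829954, 239.77783083],
       [  0.        ,   0.        ,   1.        ]]), 'tool_from_camera': array([[ 2.06727026e-04, -9.47657835e-01, -3.19287621e-01,
         8.30262561e-02],
       [ 9.99999431e-01, -1.38311095e-04,  1.05797557e-03,
         1.16233827e-03],
       [-1.04675985e-03, -3.19287658e-01,  9.47657267e-01,
        -1.42787695e-01],
       [ 0.00000000e+00,  0.00000000e+00,  0.00000000e+00,
         1.00000000e+00]])}
```

View pics/top0.png

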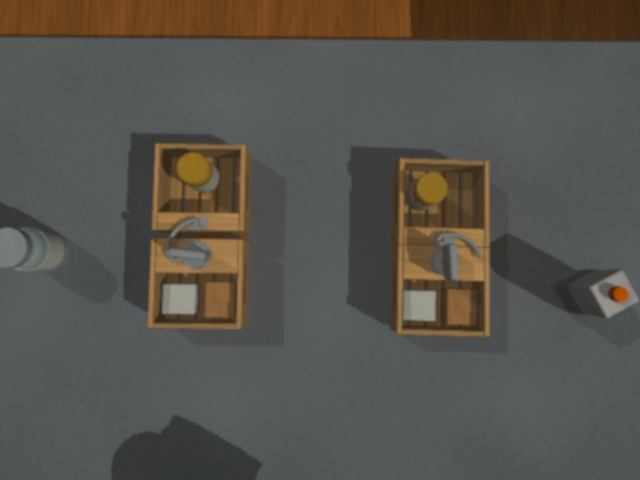

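The left caddy is the gapped one: its seam is a dark line at row ~236, and its wing lies along the seam near (187,256). The right caddy is locked, with its wing across the seam at (451,262). I'll enlarge the left latch.

```bash
python3 - <<'E'
import cv2
im=cv2.imread('pics/top0.png')[205:285,140:250]
cv2.imwrite('pics/c1.png',cv2.resize(im,None,fx=7,fy=7,interpolation=cv2.INTER_CUBIC))
E
```

```text
(no output)
```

View pics/c1.png

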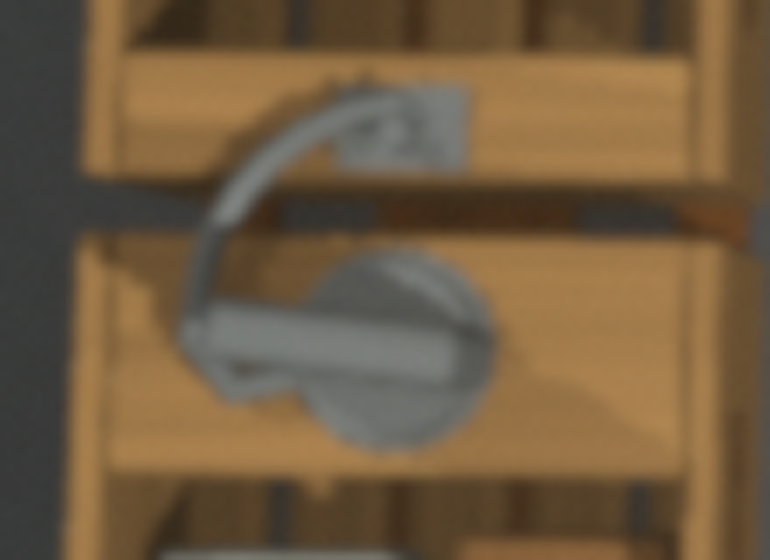

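View pics/side0.png

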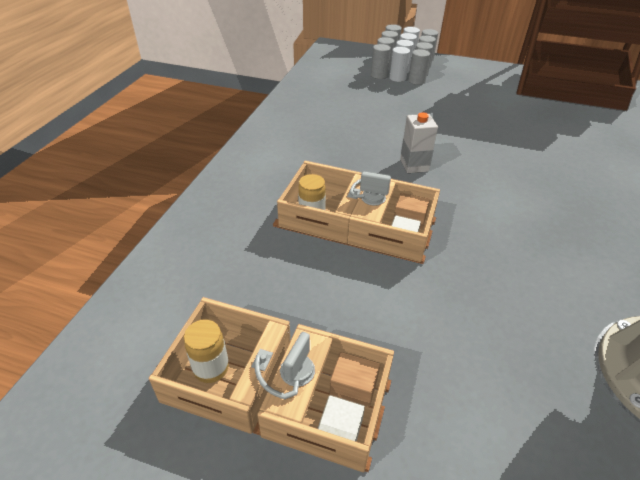

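```bash
cat > h.py <<'E'
import numpy as np, cv2
from cell import telemetry, vision, r
from scipy.spatial.transform import Rotation as R
def fix(name,uv,z):
    c=vision.get_calibration(name); M=cv2.Rodrigues(c['rvec'])[0]
    o=-M.T@c['tvec']; d=M.T@np.linalg.inv(c['mtx'])@[*uv,1]
    return o+d*(z-o[2])/d[2]
def wr(uv,z,s):
    c=vision.get_calibration('wrist'); K=c['mtx']; T=c['tool_from_camera']
    q=np.array([(uv[0]-K[0,2])/K[0,0],(uv[1]-K[1,2])/K[1,1]]); t=np.hypot(*q)
    d=np.r_[q/t*np.sin(t),np.cos(t)]
    W=R.from_quat(s['eef_rot']).as_matrix(); o=W@T[:3,3]+s['eef_pos']; d=W@T[:3,:3]@d
    return o+d*(z-o[2])/d[2]
def plan(target):
    s=telemetry.observe(); W=R.from_quat(s['eef_rot']).as_matrix()
    print('shift mm',(W.T@(np.array(target)-s['eef_pos'])*1000).round(1),'tool y yaw',np.degrees(np.arctan2(W[1,1],W[0,1])).round(1),'q',np.round(s['joint_pos'],3),'pos',np.round(s['eef_pos'],4))
E
python3 - <<'E'
from h import *
p=lambda x,y:(140+(x+.5)/7-.5,205+(y+.5)/7-.5)
a=fix('top',p(203,327),.13); b=fix('top',p(458,358),.13); c=(a+b)/2
print(a,b,c,np.linalg.norm(a-b), np.degrees(np.arctan2(*(a-b)[[1,0]])))
print('hub',fix('top',p(397,350),.086))
# side check: wing top ends
print(fix('side',(309,336),.13),fix('side',(288,362),.13))
plan([c[0],c[1],.2])
E
```

```text
[0.54238704 0.2385891  0.13      ] [0.53581848 0.18393615 0.13      ] [0.53910276 0.21126262 0.13      ] 0.0550462584562422 83.14667776062838
hub [0.53904656 0.20933823 0.086     ]
[0.53023294 0.19155362 0.13      ] [0.54249296 0.23650153 0.13      ]
shift mm [-431.8 -188.7   30.7] tool y yaw 69.6 q [ 1.075  0.314  0.045  1.304 -0.     1.431] pos [0.2001 0.5386 0.2305]
```

{"method": "servo_tool", "body": {
  "increments": [
    [1, [0, 0, 0], -0.12],
    [1, [0, 0, 0], -0.12],
    [1, [0, 0, 0], -0.12]
  ]
}}

```text
clock: 0.35
eef_pos: [0.2002, 0.5387, 0.2307]
eef_rot: [-0.005, 1.0, -0.001, -0.0]
ft_force: [-0.1, 0.5, 0.6]
opening: 1.005
finger_force: 0.0
```

```bash
python3 -c "
from h import *
plan([.539,.211,.2])"
```

```text
shift mm [-335.5 -331.1   30.9] tool y yaw 90.6 q [ 1.075  0.314  0.045  1.304 -0.     1.065] pos [0.2002 0.5387 0.2307]
```

{"method": "servo_tool", "body": {
  "increments": [
    [1, [-28, -27.6, 0], 0],
    [1, [-28, -27.6, 0], 0],
    [1, [-28, -27.6, 0], 0],
    [1, [-28, -27.6, 0], 0],
    [1, [-28, -27.6, 0], 0]
  ]
}}

```text
clock: 0.77
eef_pos: [0.3415, 0.4001, 0.2309]
eef_rot: [-0.003, 1.0, -0.0, -0.0]
ft_force: [0.8, 1.8, -0.2]
opening: 1.001
finger_force: 0.0
```

{"method": "servo_tool", "body": {
  "increments": [
    [1, [-28, -27.6, 0], 0],
    [1, [-28, -27.6, 0], 0],
    [1, [-28, -27.6, 0], 0],
    [1, [-28, -27.6, 0], 0],
    [1, [-28, -27.6, 0], 0]
  ]
}}

```text
clock: 1.18
eef_pos: [0.4823, 0.2625, 0.231]
eef_rot: [-0.002, 1.0, -0.0, -0.0]
ft_force: [-0.1, 1.1, 0.7]
opening: 1.004
finger_force: 0.0
```

{"method": "servo_tool", "body": {
  "increments": [
    [1, [-28, -27.6, 0], 0],
    [1, [-28, -27.6, 0], 0],
    [1, [0, 0, 0], -0.12],
    [1, [0, 0, 0], -0.12],
    [1, [0, 0, 0], -0.12]
  ]
}}

```text
clock: 1.6
eef_pos: [0.5381, 0.208, 0.2304]
eef_rot: [-0.183, 0.983, 0.0, -0.001]
ft_force: [-0.2, 0.4, -0.6]
opening: 1.0
finger_force: 0.0
```

{"method": "servo_tool", "body": {
  "increments": [
    [1, [0, 0, 0], -0.12],
    [1, [0, 0, 0], -0.12],
    [1, [0, 0, 0], -0.12],
    [1, [0, 0, 0], -0.12],
    [1, [0, 0, 0], -0.12]
  ]
}}

```text
clock: 2.02
eef_pos: [0.5374, 0.2091, 0.2307]
eef_rot: [-0.466, 0.885, 0.0, -0.001]
ft_force: [-0.6, -0.6, 0.2]
opening: 0.999
finger_force: 0.0
```

{"method": "servo_tool", "body": {
  "increments": [
    [1, [0, 0, 0], -0.12],
    [1, [0, 0, 0], -0.12],
    [1, [0, 0, 0], -0.12],
    [1, [0, 0, 0], -0.12],
    [1, [0, 0, 0], 0]
  ]
}}

```text
clock: 2.43
eef_pos: [0.5374, 0.2092, 0.2308]
eef_rot: [-0.662, 0.749, 0.0, -0.0]
ft_force: [-0.0, 0.7, -0.1]
opening: 1.0
finger_force: 0.0
```

```bash
python3 - <<'E'
from h import *
plan([.539,.211,.2])
s=telemetry.observe(); im=vision.capture('wrist'); cv2.imwrite('pics/w1.png',im[:,:,::-1])
import json; json.dump({k:list(map(float,s[k])) for k in('eef_pos','eef_rot')},open('s1.json','w'))
E
```

```text
shift mm [-2.  -1.4 30.8] tool y yaw 172.9 q [ 0.232  0.318  0.051  1.305  0.    -1.215] pos [0.5374 0.2092 0.2308]
```

View pics/w1.png

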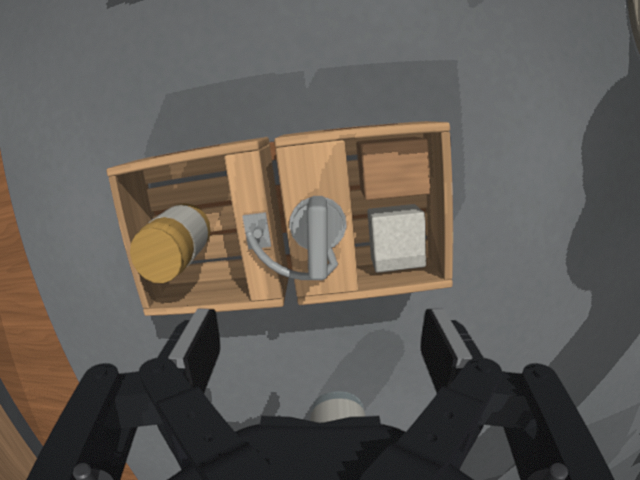

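The wing stands upright in the wrist view, top ends at (318,197) and (319,279), so it is square to the fingers. The bottle at (340,405) is off to +y.

```bash
python3 - <<'E'
from h import *; import json
s=json.load(open('s1.json'))
a=wr((318,197),.13,s);b=wr((319,279),.13,s);c=(a+b)/2
print(a,b,c,np.linalg.norm(a-b),np.degrees(np.arctan2(*(b-a)[[1,0]])))
print('bottle',fix('top',(55,250),0),fix('top',(10,249),.2))
plan([c[0],c[1],.096])
E
```

```text
[0.53451543 0.18055827 0.13      ] [0.54128442 0.24016214 0.13      ] [0.53789992 0.2103602  0.13      ] 0.05998700246381819 83.52089232203876
bottle [0.54987987 0.48608151 0.        ] [0.54217115 0.42555653 0.2       ]
shift mm [ -1.3  -0.4 134.9] tool y yaw 172.6 q [ 0.232  0.317  0.051  1.305  0.    -1.21 ] pos [0.5375 0.2092 0.2309]
```

Both cameras agree to about 1 mm. I'll descend to TCP z = 0.096 and then close.

{"method": "servo_tool", "body": {
  "increments": [
    [1, [-1, -1, 30], 0],
    [1, [0, 0, 30], 0],
    [1, [0, 0, 30], 0],
    [1, [0, 0, 20], 0],
    [1, [0, 0, 12], 0]
  ]
}}

```text
clock: 2.9
eef_pos: [0.5368, 0.2096, 0.106]
eef_rot: [-0.659, 0.752, 0.001, -0.002]
ft_force: [-0.3, 0.3, -0.1]
opening: 0.999
finger_force: 0.0
```

{"method": "servo_tool", "body": {
  "increments": [
    [1, [0, 0, 12], 0],
    [0.2, [0, 0, 0], 0],
    [-0.2, [0, 0, 0], 0],
    [-0.5, [0, 0, 0], 0],
    [-1, [0, 0, 0], 0]
  ]
}}

```text
clock: 3.32
eef_pos: [0.5396, 0.2103, 0.0985]
eef_rot: [-0.661, 0.751, -0.0, 0.001]
ft_force: [-0.5, -0.3, -0.3]
opening: 0.455
finger_force: 0.0
```

{"method": "servo_tool", "body": {
  "increments": [
    [-1, [0, 0, 0], 0],
    [-1, [0, 0, 0], 0],
    [-1, [0, 0, 0], 0],
    [-1, [0, 0, 0], 0],
    [-1, [0, 0, 0], 0]
  ]
}}

```text
clock: 3.73
eef_pos: [0.5395, 0.2102, 0.0983]
eef_rot: [-0.661, 0.75, -0.0, 0.001]
ft_force: [0.0, -0.3, 5.9]
opening: 0.153
finger_force: 59.1
```

Gripped: the opening is 13 mm and the force 59 N. Now turning clockwise.

{"method": "servo_tool", "body": {
  "increments": [
    [-1, [0, 0, 0], 0.06],
    [-1, [0, 0, 0], 0.06],
    [-1, [0, 0, 0], 0.06],
    [-1, [0, 0, 0], 0.06],
    [-1, [0, 0, 0], 0.06]
  ]
}}

```text
clock: 4.15
eef_pos: [0.5388, 0.2104, 0.0983]
eef_rot: [-0.54, 0.841, 0.0, 0.0]
ft_force: [-3.2, 0.6, 7.4]
opening: 0.151
finger_force: 59.6
```

```bash
python3 -c "
from h import *
plan([.539,.211,.098]); s=telemetry.observe(); print(s['torque'],s['opening'])"
```

```text
shift mm [-0.6  0.   0.3] tool y yaw 155.4 q [ 2.330e-01  3.910e-01 -1.780e-01  1.002e+00  1.000e-03 -9.090e-01] pos [0.5388 0.2104 0.0983]
[0.04803819 0.50977307 0.27916785] 0.15110942848328285
```

{"method": "servo_tool", "body": {
  "increments": [
    [-1, [0, 0, 0], 0.08],
    [-1, [0, 0, 0], 0.08],
    [-1, [0, 0, 0], 0.08],
    [-1, [0, 0, 0], 0.08],
    [-1, [0, 0, 0], 0.08]
  ]
}}

```text
clock: 4.57
eef_pos: [0.538, 0.211, 0.0983]
eef_rot: [-0.362, 0.932, 0.001, 0.0]
ft_force: [-4.7, 2.2, 8.6]
opening: 0.152
finger_force: 59.8
```

{"method": "servo_tool", "body": {
  "increments": [
    [-1, [0, 0, 0], 0.08],
    [-1, [0, 0, 0], 0.08],
    [-1, [0, 0, 0], 0.08],
    [-1, [0, 0, 0], 0.08],
    [-1, [0, 0, 0], 0.08]
  ]
}}

```text
clock: 4.98
eef_pos: [0.5375, 0.2118, 0.0983]
eef_rot: [-0.17, 0.985, 0.002, -0.0]
ft_force: [-6.7, 5.6, 9.3]
opening: 0.153
finger_force: 59.8
```

```bash
python3 -c "
from h import *
plan([.539,.211,.098]); s=telemetry.observe(); print(s['torque'],s['ft_force'])"
```

```text
shift mm [-1.2 -1.3  0.3] tool y yaw 109.6 q [ 0.235  0.39  -0.178  1.003  0.004 -0.108] pos [0.5375 0.2118 0.0983]
[0.84114778 1.14216753 0.29099706] [-6.72084652  5.56935134  9.25927067]
```

{"method": "servo_tool", "body": {
  "increments": [
    [-1, [0, 0, 0], 0.06],
    [-1, [0, 0, 0], 0.06],
    [-1, [0, 0, 0], 0.06],
    [-1, [0, 0, 0], 0.06]
  ]
}}

```text
clock: 5.32
eef_pos: [0.5373, 0.2124, 0.0983]
eef_rot: [-0.052, 0.999, 0.002, -0.001]
ft_force: [-6.5, 7.3, 8.5]
opening: 0.153
finger_force: 59.8
```

```bash
python3 -c "
from h import *
plan([.539,.211,.098]); s=telemetry.observe(); print(s['torque'],s['ft_force'])"
```

```text
shift mm [-1.5 -1.6  0.3] tool y yaw 95.9 q [ 0.235  0.39  -0.178  1.003  0.005  0.131] pos [0.5373 0.2124 0.0983]
[1.15394669 1.15772849 0.27189569] [-6.51519604  7.31577592  8.51354668]
```

{"method": "servo_tool", "body": {
  "increments": [
    [-1, [0, 0, 0], 0.05],
    [-1, [0, 0, 0], 0.05]
  ]
}}

```text
clock: 5.48
eef_pos: [0.5373, 0.2125, 0.0984]
eef_rot: [-0.003, 1.0, 0.002, -0.001]
ft_force: [-6.3, 6.4, 9.1]
opening: 0.154
finger_force: 79.6
```

```bash
python3 -c "
from h import *
plan([.539,.211,.098]); s=telemetry.observe(); print(s['torque'],s['ft_force'])"
```

```text
shift mm [-1.7 -1.5  0.3] tool y yaw 90.4 q [ 0.235  0.39  -0.178  1.003  0.005  0.229] pos [0.5373 0.2125 0.0984]
[1.11997022 1.19360657 1.92577398] [-6.25147661  6.35670979  9.12024313]
```

{"method": "servo_tool", "body": {
  "increments": [
    [-1, [0, 0, 0], 0.03],
    [-1, [0, 0, 0], 0.03]
  ]
}}

```text
clock: 5.65
eef_pos: [0.5373, 0.2126, 0.0985]
eef_rot: [0.024, 1.0, 0.002, -0.001]
ft_force: [-5.9, 4.9, 9.9]
opening: 0.156
finger_force: 118.0
```

```bash
python3 -c "
from h import *
plan([.539,.211,.098]); s=telemetry.observe(); print(s['torque'],s['ft_force'])
im=vision.capture('top')
cv2.imwrite('pics/t2.png',cv2.resize(im[130:340,130:270,::-1],None,fx=2.8,fy=2.8))"
```

```text
shift mm [-1.8 -1.5  0.4] tool y yaw 87.2 q [ 0.236  0.39  -0.178  1.003  0.004  0.285] pos [0.5373 0.2126 0.0985]
[0.85720292 1.12606568 3.31004253] [-5.94183932  4.90283587  9.91676268]
```

View pics/t2.png

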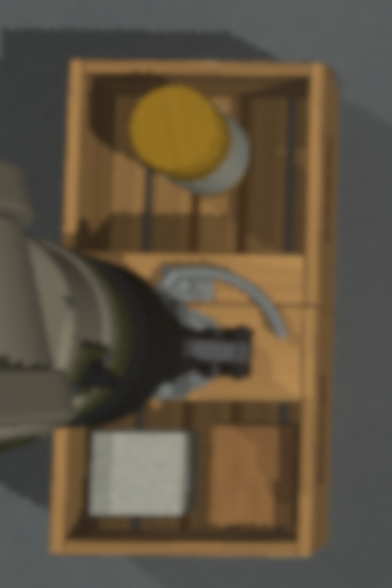

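The torque rose from 0.27 to 3.3 N m, so the latch is at its stop. The picture shows the gap shut, with a thin seam at row ~305 and the hook round the pin. I'll ease off slightly, open and retreat upward.

{"method": "servo_tool", "body": {
  "increments": [
    [-1, [0, 0, 0], -0.04],
    [0, [0, 0, 0], 0],
    [0.5, [0, 0, 0], 0],
    [1, [0, 0, 0], 0],
    [1, [0, 0, 0], 0]
  ]
}}

```text
clock: 6.12
eef_pos: [0.5388, 0.2097, 0.0969]
eef_rot: [0.009, 1.0, -0.0, -0.0]
ft_force: [0.3, 0.0, 0.5]
opening: 0.717
finger_force: 0.0
```

{"method": "servo_tool", "body": {
  "increments": [
    [1, [0, 0, 0], 0],
    [1, [0, 0, 0], 0],
    [1, [0, 0, -20], 0],
    [1, [0, 0, -35], 0],
    [1, [0, 0, -35], 0]
  ]
}}

```text
clock: 6.53
eef_pos: [0.5376, 0.2096, 0.1868]
eef_rot: [0.008, 1.0, -0.0, -0.002]
ft_force: [1.6, -0.3, 0.7]
opening: 0.998
finger_force: 0.0
```

{"method": "servo_tool", "body": {
  "increments": [
    [1, [0, 0, -35], 0],
    [1, [0, 0, 0], 0],
    [1, [0, 0, 0], 0],
    [1, [0, 0, 0], 0]
  ]
}}

```text
clock: 6.87
eef_pos: [0.5387, 0.2099, 0.2219]
eef_rot: [0.008, 1.0, 0.0, -0.0]
ft_force: [0.4, 0.2, -0.3]
opening: 0.998
finger_force: 0.0
```

```bash
python3 -c "
from h import *
im=vision.capture('wrist'); cv2.imwrite('pics/w3.png',im[:,:,::-1])"
```

```text
(no output)
```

View pics/w3.png

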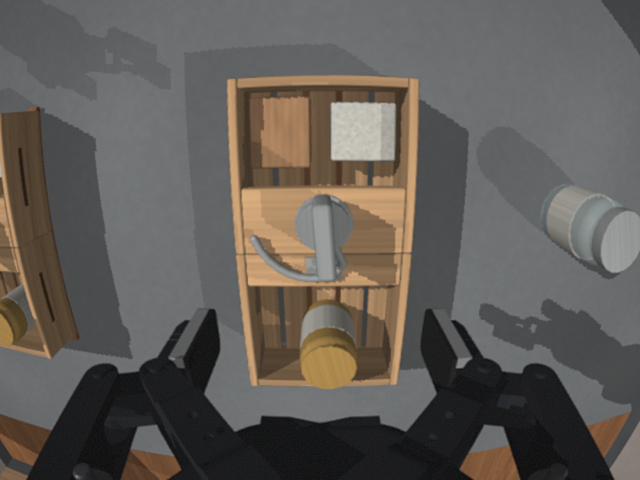

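The wing runs across the seam from (321,197) to (327,278), and the gap is shut at row ~253. The gripper is clear.

```bash
python3 -c "
from cell import r
print(r.job_done())"
```

```text
the job is handed in; nothing more can be done
None
```

The gapped caddy's latch is turned to its stop and its trays look drawn tight; the other caddy was not touched, the gripper is open and clear, and the job is handed in at about 7 s, though no verdict came back.

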